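# Wake and lock the toy safe

### The arm

A 6-joint arm with a two-finger parallel gripper is mounted at the origin on the work surface. World frame = base frame: x ahead of the robot, y to its left, z up, the work surface at z = 0. Lengths are in m, angles in rad, forces in N, time in s.
With the tool pointing down it reaches from about 0.225 to 0.875 m from the base axis. Payload 3.4 kg.
Tool frame: the origin (TCP) lies at the very end of the fingers, on their centre line; the grasp point (between the pads) lies 19 mm behind it; z points along the fingers, y is the line along which they close (so a half turn about z gives the same grasp; the last joint's range is limited). The gripper opens to 85 mm and grips with 20 to 120 N. Pads are 22 mm wide; open, the fingers measure 114 mm over their backs; the gripper's body (76 mm by 85 mm) begins 54 mm behind the grasp point. The pads swing forward as they close: fully open they stand 13 mm farther back than shut.
Start: joints at [1.061, 0.276, 1.505, -0, 1.361, -0.121], TCP at [0.218, 0.532, 0.231] pointing down, gripper open.
Joint ranges: [-2.89, 2.89], [-0.75, 2.08], [0.22, 2.7], [-1.18, 4.32], [0.11, 2.71], [-2.7, 2.7]. Speed limits (rad/s): [2.57, 2.57, 3.14, 3.14, 3.14, 3.14].

### API

Orientations are given as a unit quaternion [w, x, y, z].
In Python, from rig import readout, vision, manip gives the robot as it stands.
- The arm moves only by the shell command python3 -m handwheel 'ROWS' [FORCE]. ROWS is JSON, a list of rows, each a list of 3 entries, a list of its own where there are three numbers: the shift along the tool's x, y, z in mm, then the turn, a rotation vector about the tool's x, y, z in units of 6 degrees (1.0 is 6 degrees), then the closure, from -1 (fully open) to 1 (shut), so that 0 is half open. A call has 1 to 20 rows; each row shifts and turns the commanded pose from where the row before left it, along the tool's axes as they then stand; what a row does not reach is not made up. A row lasts 1/8 s, in which the tool goes at most 62.5 mm and 10.7 degrees, less where a joint would pass 70% of its speed; a pose out of reach is approached as far as the arm can. A call is refused whole if a number of a shift passes 62.5 or a number of a turn 1, either way. A call with a gripper value outside its range is refused whole. The fingers move at their own pace and stop on an object; FORCE is the grip in N (left out, the last holds). Time passes only in rows, so rows that do not move let the fingers close. It gives the time, the measured TCP pose, the force, the opening and the grip force at its end, in the units of the state.
- readout.get_state(): the state, without advancing time (a new reading comes with each control period).
- vision.get_image(name): name is "scene" or "top" or "wrist"; returns the picture (480x640x3 uint8, blue, green, red); there is no depth.
- vision.camera_params(name): a dict with "intrinsics" (3x3 intrinsics, pixels), "rvec" (rotation vector, rad) and "tvec" (3), from world to camera coordinates, as OpenCV has them; the wrist camera has in their place "hand_eye" (4x4, takes a point from camera to tool coordinates, whose origin is the TCP and whose axes are the flange's). Camera axes: x right, y down, z forward; pixel columns grow to the right and rows downward; lengths in m; the calibration is good to about 2 mm. A picture is of the moment at which its call begins: read the wrist's pose just before it. camera_params takes no time and is no camera call.
- manip.sign_off(): hands the job in; it is judged then, once.
The state is a dict: "clock": time; "qpos": joint angles; "qd": joint speeds; "effort": joint torques, N m; "position": TCP position; "ee_rot": TCP orientation; "contact_force": force on the tool from outside, world axes, zero at the start; "moment": the same for the moment, N m; "width": finger opening in m; "gripper_force": force on a finger pad.
Only numpy, scipy, OpenCV 4.12 (cv2) and the standard library are available. Lean on these libraries where they do the work, as an engineer would, in place of code of your own. Each camera call takes 0.05 s, during which the arm holds its last target. There are 200 camera calls.

### The job

Lock the black toy safe with the touch keys on its top: first press the round key to wake it, then press the long bar key to lock it. Press each straight down with shut fingertips until you feel it push back firmly, keep it pressed for about half a second, then let go; do not press the square key, and do not lean on the keys so hard that they could crack.

Things in the scene. Friction and masses are not known exactly. Their poses are not given: they have to be found in the camera images.
- safe: Black plastic toy safe, fixed to the table: 120 mm deep (x) by 230 mm wide (y) by 130 mm high, door and twist knob on its front (-x side). Origin at the centre of its underside, z up. Three grey keys of the same colour sit on its flat top in a row along its y, 72 mm apart; which key has which place varies. Other toys up to 110 mm high stand close around it.
- round_key: The wake key: round grey key, 36 mm across, 5 mm proud of the safe's top. Origin at the centre of its underside, on the safe's top 130 mm above the table; the surface to press lies 5 mm above the origin. It gives only 2 mm at most, on a spring of about 6 N per mm, and registers when fingers press it with more than 4 N for 0.2 s; above 30 N it cracks.
- bar_key: The lock key: long grey bar, 72 mm (its x, front to back on the safe) by 22 mm (its y), 5 mm proud. Origin at the centre of its underside; the surface to press lies 5 mm above it. Same spring, 4 N threshold and 30 N limit as the round key.
- square_key: A key that must not be pressed: square, grey, 34 by 34 mm, 5 mm proud. Origin at the centre of its underside.

How it is judged:
By the outcome, as a careful person would: the job done as asked, in the order asked, and still so for the second after the job is handed in, with the robot touching nothing.
It also fails if it takes over 32 s, if anything falls off the work surface, if the arm or the gripper's body presses on something with over 40 N, if the wrist force passes 120 N, or if a joint passes its speed limit or range.

## Working session

There is one attempt and no reset: what is moved stays moved. The work goes in short steps, Python scripts to look and compute and a shell command to move; the robot and the scene stay as the last step left them, time stands still between calls to the robot, and variables do not carry over. Pictures are saved under pics/ and viewed, at most 10 in all, crops included, and the job is handed in when it is done.

```bash
mkdir -p pics; python3 - <<'E'
from rig import readout, vision
import cv2,numpy as np
s=readout.get_state();print(s)
for n in("top","scene"):
    cv2.imwrite(f"pics/{n}0.png",vision.get_image(n))
    p=vision.camera_params(n);print(n,p)
print(vision.camera_params("wrist"))
E
```

```text
{'clock': 0.0, 'qpos': array([ 1.06097512e+00,  2.76614293e-01,  1.50616124e+00, -6.26457748e-08,
        1.36070528e+00, -1.20984219e-01]), 'qd': array([ 9.21937889e-04,  1.40555081e-03, -8.03712301e-04,  9.70042156e-06,
        3.50702047e-05,  3.40520411e-04]), 'effort': array([-7.81722483e-04, -4.16779912e+01, -2.45805717e+01, -4.85939145e-04,
        1.11929866e-02, -1.39266297e-05]), 'position': array([0.21771928, 0.53160043, 0.23041752]), 'ee_rot': array([-2.92824077e-04,  1.93195926e-01,  9.81159744e-01, -8.97520082e-04]), 'contact_force': array([ 0.1156896 ,  0.03351405, -0.14932685]), 'moment': array([-0.0047443 ,  0.00063247,  0.03216556]), 'gripper_force': 0.0, 'width': 0.08567588231975685}
top {'intrinsics': array([[433.95396351,   0.        , 319.68884527],
       [  0.        , 433.95396351, 241.4147704 ],
       [  0.        ,   0.        ,   1.        ]]), 'rvec': array([ 2.10998893, -2.16386436,  0.20113512]), 'tvec': array([0.05962918, 0.58253582, 0.65013205])}
scene {'intrinsics': array([[598.59687933,   0.        , 320.80262183],
       [  0.        , 598.59687933, 239.72921449],
       [  0.        ,   0.        ,   1.        ]]), 'rvec': array([ 2.34254225,  0.81705533, -0.28514541]), 'tvec': array([-0.48506822, -0.18788168,  1.00958305])}
{'intrinsics': array([[335.15845047,   0.        , 321.28218441],
       [  0.        , 335.15845047, 243.29271539],
       [  0.        ,   0.        ,   1.        ]]), 'hand_eye': array([[ 1.11821705e-03, -9.49912152e-01, -3.12515045e-01,
         8.04104949e-02],
       [ 9.99998940e-01,  1.35351639e-03, -5.35992769e-04,
         8.03861616e-04],
       [ 9.32140279e-04, -3.12514114e-01,  9.49912659e-01,
        -1.41215724e-01],
       [ 0.00000000e+00,  0.00000000e+00,  0.00000000e+00,
         1.00000000e+00]])}
```

View pics/top0.png

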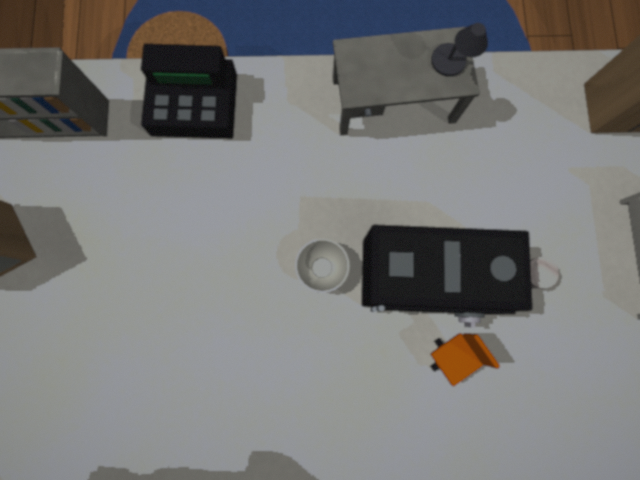

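View pics/scene0.png

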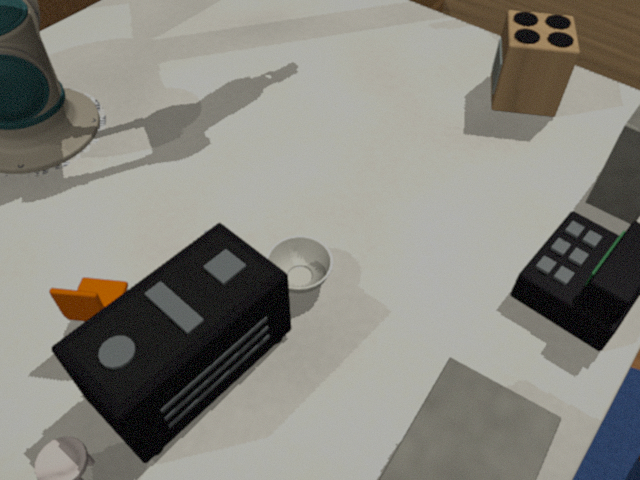

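The top view shows the square key at about (401,265), the bar at (452,266) and the round key at (503,268). In the scene view they are at (225,266), (174,307) and (117,352).

```bash
cat > h.py <<'E'
import numpy as np,cv2
from rig import vision
from scipy.spatial.transform import Rotation as R
def rot(q): return R.from_quat([q[1],q[2],q[3],q[0]])
def ray(K,Rcw,c,uv,z):
    d=Rcw@np.linalg.solve(K,[*uv,1]); return c+d*(z-c[2])/d[2]
def px(n,uv,z):
    p=vision.camera_params(n);M=cv2.Rodrigues(p['rvec'])[0]
    return ray(p['intrinsics'],M.T,-M.T@p['tvec'],uv,z)
def wpx(s,uv,z):
    p=vision.camera_params('wrist');H=p['hand_eye'];r=rot(s['ee_rot']).as_matrix()
    return ray(p['intrinsics'],r@H[:3,:3],s['position']+r@H[:3,3],uv,z)
E
python3 - <<'E'
from h import *
from rig import readout
P={}
for k,a,b in(('sq',(401,265),(225,266)),('bar',(452,266),(174,307)),('rnd',(503,268),(117,352))):
    P[k]=px('top',a,.135);print(k,P[k],px('scene',b,.135))
print(px('top',(453,242),.135),px('top',(452,292),.135))
s=readout.get_state();r=rot(s['ee_rot'])
print(r.as_matrix())
d=P['rnd']-s['position'];d[2]=0.25-s['position'][2];print('tool shift mm',r.inv().apply(d)*1000)
E
```

```text
sq [ 0.53261466 -0.0670873   0.135     ] [ 0.5378171 -0.0690398  0.135    ]
bar [ 0.52941557 -0.13892782  0.135     ] [ 0.53345259 -0.14085863  0.135     ]
rnd [ 0.52479789 -0.21077341  0.135     ] [ 0.52835631 -0.21228185  0.135     ]
[ 0.56361168 -0.1430672   0.135     ] [ 0.49306993 -0.13604691  0.135     ]
[[-9.25364274e-01  3.79078256e-01 -7.97695352e-04]
 [ 3.79079048e-01  9.25363157e-01 -1.45034580e-03]
 [ 1.88363335e-04 -1.64448778e-03 -9.99998630e-01]]
tool shift mm [-565.56731712 -570.64942291  -18.6510225 ]
```

```bash
python3 -m handwheel '[[[-20,-20,-10],[0,0,0],1],[[-42,-42,-9],[0,0,0],1],[[-42,-42,0],[0,0,0],1],[[-42,-42,0],[0,0,0],1],[[-42,-42,0],[0,0,0],1],[[-42,-42,0],[0,0,0],1],[[-42,-42,0],[0,0,0],1],[[-42,-42,0],[0,0,0],1],[[-42,-42,0],[0,0,0],1],[[-42,-42,0],[0,0,0],1],[[-42,-42,0],[0,0,0],1],[[-42,-42,0],[0,0,0],1],[[-42,-42,0],[0,0,0],1],[[-42,-42,0],[0,0,0],1],[[0,-5,0],[0,0,0],1],[[0,0,0],[0,0,0],1]]' 20
python3 - <<'E'
from h import *
from rig import readout
s=readout.get_state();im=vision.get_image('wrist');cv2.imwrite('pics/w1.png',im)
print(s); np.save('s1.npy',s,allow_pickle=True)
E
```

```text
clock: 2.1
position: [0.5245, -0.2105, 0.2495]
ee_rot: [-0.001, 0.194, 0.981, 0.001]
contact_force: [0.5, 0.0, 0.0]
width: 0.0001
gripper_force: 0.0
{'clock': 2.1, 'qpos': array([-5.05225802e-01,  2.52884801e-01,  1.49215221e+00,  6.45705290e-04,
        1.39910209e+00, -1.68633222e+00]), 'qd': array([ 0.02680157, -0.02529199,  0.01521564,  0.00512457,  0.00013641,
        0.00131648]), 'effort': array([-1.02479976e+00, -3.96037316e+01, -2.53212261e+01, -1.21011310e-01,
       -1.00979861e-01, -1.88845990e-02]), 'position': array([ 0.52450393, -0.21053362,  0.24948594]), 'ee_rot': array([-1.11525125e-03,  1.93668771e-01,  9.81066096e-01,  6.91708332e-04]), 'contact_force': array([0.4794193 , 0.04361049, 0.04784516]), 'moment': array([ 0.00858035, -0.02242689,  0.04759004]), 'gripper_force': 0.0, 'width': 0.00014961551399469029}
```

View pics/w1.png

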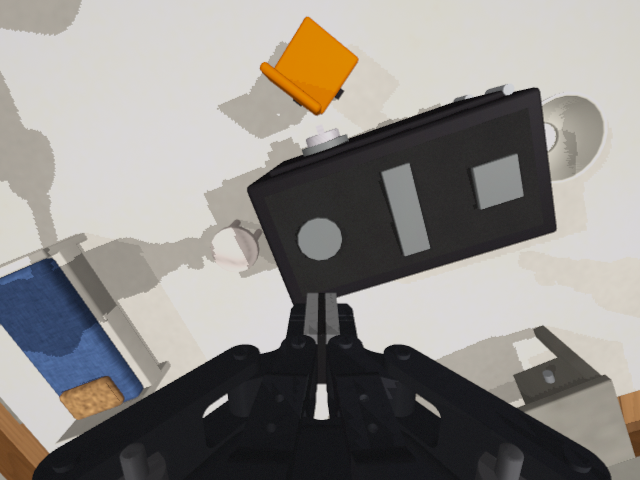

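The wrist view shows the round key at (319,239), the bar at (405,209) with ends near (396,167) and (415,252), and the square key at (498,181).

```bash
python3 - <<'E'
from h import *
s=np.load('s1.npy',allow_pickle=True).item();r=rot(s['ee_rot'])
for k,uv in(('rnd',(319,239)),('bar',(405,209)),('sq',(498,181))):
    p=wpx(s,uv,.135);print(k,p,'tool mm',r.inv().apply(p-s['position'])*1000)
E
```

```text
rnd [ 0.52393269 -0.21145357  0.135     ] tool mm [-1.02397103e-01 -1.17393406e+00  1.14485000e+02]
bar [ 0.5266803  -0.14029859  0.135     ] tool mm [ 24.39515821  65.68737983 114.60703462]
sq [ 0.53276212 -0.06850029  0.135     ] tool mm [ 46.05309696 134.41077224 114.72381709]
```

```bash
python3 -m handwheel '[[[0,-1,30],[0,0,0],1],[[0,0,35],[0,0,0],1],[[0,0,25],[0,0,0],1],[[0,0,12],[0,0,0],1],[[0,0,5],[0,0,0],1],[[0,0,2],[0,0,0],1],[[0,0,0],[0,0,0],1]]'
python3 -m handwheel '[[[0,0,2],[0,0,0],1],[[0,0,1],[0,0,0],1],[[0,0,0],[0,0,0],1]]'
```

```text
clock: 3.02
position: [0.5254, -0.2119, 0.1421]
ee_rot: [0.001, 0.193, 0.981, -0.0]
contact_force: [-0.0, -0.5, -1.3]
width: -0.0001
gripper_force: 0.0
clock: 3.4
position: [0.5249, -0.2118, 0.1383]
ee_rot: [-0.0, 0.193, 0.981, 0.0]
contact_force: [-0.8, -0.2, 0.3]
width: 0.0
gripper_force: 0.0
```

```bash
python3 -m handwheel '[[[0,0,1],[0,0,0],1],[[0,0,1],[0,0,0],1],[[0,0,0],[0,0,0],1]]'
python3 -m handwheel '[[[0,0,1],[0,0,0],1],[[0,0,0],[0,0,0],1]]'
```

```text
clock: 3.78
position: [0.5248, -0.2117, 0.1361]
ee_rot: [-0.0, 0.193, 0.981, 0.0]
contact_force: [-0.4, -0.2, 0.7]
width: -0.0004
gripper_force: 0.0
clock: 4.03
position: [0.5249, -0.2117, 0.1352]
ee_rot: [-0.0, 0.193, 0.981, 0.0]
contact_force: [0.7, 0.2, 0.2]
width: 0.0002
gripper_force: 0.0
```

```bash
python3 -m handwheel '[[[0,0,1],[0,0,0],1],[[0,0,0],[0,0,0],1]]'
```

```text
clock: 4.28
position: [0.525, -0.2117, 0.1347]
ee_rot: [0.0, 0.193, 0.981, 0.0]
contact_force: [-0.9, -0.0, 2.9]
width: -0.0001
gripper_force: 1.4
```

```bash
python3 -m handwheel '[[[0,0,1],[0,0,0],1],[[0,0,0],[0,0,0],1]]'
```

```text
clock: 4.53
position: [0.525, -0.2118, 0.134]
ee_rot: [0.0, 0.193, 0.981, -0.0]
contact_force: [-1.5, 0.4, 5.8]
width: -0.0005
gripper_force: 3.2
```

```bash
python3 -m handwheel '[[[0,0,1],[0,0,0],1],[[0,0,0],[0,0,0],1],[[0,0,0],[0,0,0],1],[[0,0,0],[0,0,0],1],[[0,0,0],[0,0,0],1]]'
```

```text
clock: 5.15
position: [0.525, -0.2118, 0.1336]
ee_rot: [0.0, 0.193, 0.981, -0.0]
contact_force: [-3.2, 1.2, 8.7]
width: -0.0003
gripper_force: 4.5
```

```bash
python3 -m handwheel '[[[0,0,-10],[0,0,0],1],[[0,0,-30],[0,0,0],1],[[0,0,-10],[0,0,0],1],[[8,22.5,0],[0,0,0],1],[[8,22.5,0],[0,0,0],1],[[8,22.5,0],[0,0,0],1],[[0,0,0],[0,0,0],1],[[0,0,0],[0,0,0],1]]'
python3 - <<'E'
from h import *
from rig import readout
s=readout.get_state();im=vision.get_image('wrist');cv2.imwrite('pics/w2.png',im)
np.save('s2.npy',s,allow_pickle=True);r=rot(s['ee_rot']);print(s['position'])
E
```

```text
clock: 6.15
position: [0.5283, -0.1407, 0.182]
ee_rot: [-0.0, 0.193, 0.981, -0.0]
contact_force: [-0.6, -0.8, -0.7]
width: -0.0001
gripper_force: 0.0
[ 0.5282739  -0.14066317  0.18198651]
```

View pics/w2.png

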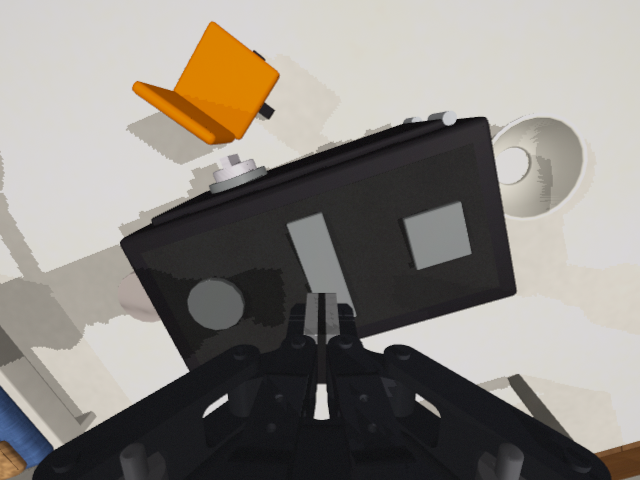

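The fingers hang over the bar, which runs from (305,218) towards (340,310). The square key at (437,236) is well clear.

```bash
python3 -m handwheel '[[[0,0,20],[0,0,0],1],[[0,0,15],[0,0,0],1],[[0,0,6],[0,0,0],1],[[0,0,2],[0,0,0],1],[[0,0,1],[0,0,0],1],[[0,0,1],[0,0,0],1],[[0,0,0],[0,0,0],1],[[0,0,0],[0,0,0],1]]'
```

```text
clock: 7.2
position: [0.5284, -0.1402, 0.1375]
ee_rot: [0.0, 0.193, 0.981, -0.0]
contact_force: [0.2, 0.3, -0.5]
width: -0.0002
gripper_force: 0.0
```

```bash
python3 -m handwheel '[[[0,0,1],[0,0,0],1],[[0,0,1],[0,0,0],1],[[0,0,1],[0,0,0],1],[[0,0,0],[0,0,0],1]]'
python3 -m handwheel '[[[0,0,1],[0,0,0],1],[[0,0,0],[0,0,0],1]]'
```

```text
clock: 7.7
position: [0.5283, -0.1402, 0.1346]
ee_rot: [0.0, 0.193, 0.981, 0.0]
contact_force: [-1.0, 0.4, 3.0]
width: 0.0003
gripper_force: 1.5
clock: 7.95
position: [0.5283, -0.1402, 0.134]
ee_rot: [0.0, 0.193, 0.981, 0.0]
contact_force: [-1.4, 0.7, 7.1]
width: -0.0002
gripper_force: 3.3
```

```bash
python3 -m handwheel '[[[0,0,0.8],[0,0,0],1],[[0,0,0],[0,0,0],1],[[0,0,0],[0,0,0],1],[[0,0,0],[0,0,0],1],[[0,0,0],[0,0,0],1]]'
python3 -m handwheel '[[[0,0,-10],[0,0,0],1],[[0,0,-30],[0,0,0],1],[[0,0,-40],[0,0,0],1],[[0,0,-20],[0,0,0],1],[[0,0,0],[0,0,0],1],[[0,0,0],[0,0,0],1],[[0,0,0],[0,0,0],1]]'
python3 - <<'E'
from h import *
cv2.imwrite('pics/w3.png',vision.get_image('wrist'))
E
```

```text
clock: 8.57
position: [0.5283, -0.1402, 0.1336]
ee_rot: [0.0, 0.193, 0.981, -0.0]
contact_force: [-2.4, 1.0, 8.6]
width: -0.0002
gripper_force: 4.3
clock: 9.45
position: [0.5275, -0.1399, 0.231]
ee_rot: [-0.001, 0.193, 0.981, 0.0]
contact_force: [-0.9, 0.6, -0.4]
width: -0.0
gripper_force: 0.0
```

View pics/w3.png

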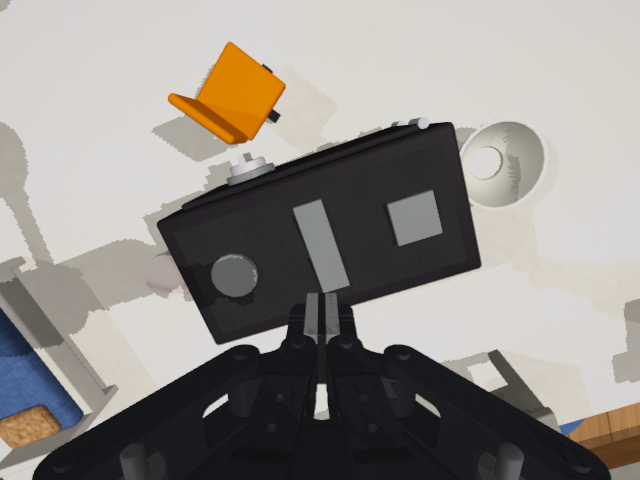

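The picture shows all three keys intact: round (234,275), bar (321,247), square (415,218). The gripper is clear of the safe.

```bash
python3 -c "
from rig import manip
print(manip.sign_off())"
```

```text
the job is handed in; nothing more can be done
None
```

I pressed the round key and then the bar key, each held for at least half a second at about 9 N, never touched the square key, and handed the job in with the arm clear; the safe shows no indicator, so I couldn't see for myself that it locked.

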